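# Open the pet-proof food-waste caddy and throw the lemon in

### The arm

A 6-joint arm with a two-finger parallel gripper is mounted at the origin on a cart in front of the work surface, level with it; the furniture and walls round the work are solid. World frame = base frame: x ahead of the robot, y to its left, z up, the work surface at z = 0. Lengths are in m, angles in rad, forces in N, time in s.
With the tool pointing down it reaches from about 0.35 to 0.725 m from the base axis. Payload 6 kg.
Tool frame: the origin (TCP) lies midway between the tips of the shut fingers; the grasp point (between the pads) lies 19 mm behind it; z points along the fingers, y is the line along which they close (so a half turn about z gives the same grasp; the last joint's range is limited). The gripper opens to 85 mm and grips with 20 to 120 N. Pads are 22 mm wide; open, the fingers measure 114 mm over their backs; the gripper's body (76 mm by 85 mm) begins 54 mm behind the grasp point. The pads swing forward as they close: fully open they stand 13 mm farther back than shut.
Start: joints at [-0.82, 0.04, 0.085, 0, -1.615, -0.334], TCP at [0.243, -0.549, 0.196] pointing down, gripper open.
Joint ranges: [-2.56, 2.56], [-1.29, 2.01], [-1.08, 1.49], [-3.29, 1.98], [-2.81, -0.18], [-2.99, 2.99]. Speed limits (rad/s): [2.57, 2.57, 3.01, 3.14, 3.14, 3.14].

### API

Orientations are given as a unit quaternion [x, y, z, w].
In Python, from station import arm gives the robot as it stands. The module is installed in compiled form; this text tells all that it offers.
- The arm moves only by the tool apply_moves, never from a script. Its argument "increments" is a list of rows, each a list of 5 numbers: the closure, from 0 (fully open) to 1 (shut), then the shift along the tool's x, y, z in mm, then the turn about the tool's z in rad. A call has 1 to 5 rows; each row is the pose to reach, as a shift and turn from the pose commanded when the call began, along the tool's axes at that moment; what a row does not reach only later rows make up. A row lasts 1/8 s, in which the tool goes at most 62.5 mm and 10.7 degrees, less where a joint would pass 70% of its speed; a pose out of reach is approached as far as the arm can. A call with a gripper value outside its range is refused whole. The fingers move at their own pace and stop on an object; "newtons" is the grip in N (left out, the last holds). Time passes only in rows, so rows that repeat a pose let the fingers close. It gives the time, the measured TCP pose, the force, the opening and the grip force at its end, in the units of the state.
- arm.get_state(): the state, without advancing time (a new reading comes with each control period).
- arm.camera(name): name is "scene" or "top"; returns the picture (480x640x3 uint8, blue, green, red); there is no depth.
- arm.camera_params(name): a dict with "mtx" (3x3 intrinsics, pixels), "distortion" ([k1, k2, p1, p2, k3] as OpenCV has them; the pictures are not rectified), "R" (3x3) and "t" (3): a world point X has camera coordinates R X + t. Camera axes: x right, y down, z forward; pixel columns grow to the right and rows downward; lengths in m; the calibration is good to about 2 mm. A picture is of the moment at which its call begins. camera_params takes no time and is no camera call.
- arm.job_done(): hands the job in; it is judged then, once.
The state is a dict: "time_s": time; "joint_positions": joint angles; "qvel": joint speeds; "joint_torque": joint torques, N m; "tcp_pos": TCP position; "tool_rot": TCP orientation; "force": force on the tool from outside, world axes, zero at the start; "wrist_torque": the same for the moment, N m; "gripper_width": finger opening in m; "finger_force": force on a finger pad.
Only numpy, scipy, OpenCV 4.12 (cv2) and the standard library are available. Lean on these libraries where they do the work, as an engineer would, in place of code of your own. Each camera call takes 0.05 s, during which the arm holds its last target. There are 200 camera calls.

### The job

Open the pet-proof steel food-waste caddy: squeeze the two side tabs of its lid right in, keep them squeezed while turning the lid about a sixth of a turn anticlockwise, and lift it off. Set the lid down, right way up and without dropping it, in the middle of the wide part of the chopping board, then put the single lemon that lies near the caddy into it. Leave the salt shaker, the kitchen timer and the espresso cup where they are.

Things in the scene. Friction and masses are not known exactly. Their poses are not given: they have to be found in the camera images.
- caddy_mouth (a point): Centre of the top rim of the food-waste caddy: a round steel pot, outer diameter 128 mm, 95 mm high, inner floor 6 mm above the worktop, fixed there by a suction foot. Clear mouth 99 mm wide inside a dark flange just below the rim. Axes: z up; while the lid is locked, the lid's x, y and z axes agree with the caddy's.
- lid_grip (a point): Point on the axis of the caddy's black lid (loose, 0.2 kg), at mid-height of its two squeeze tabs, 24 mm above the rim when shut. The grey ribbed tabs stand on either side of a raised hub, 64 mm apart over their flat outer faces (48 mm squeezed), which look along the lid's +y and -y; each is 36 mm wide in x and reaches 15 mm above and 14 mm below this point. Hub top 17 mm above it. z up.
- lid_foot (a point): Centre of the flat underside of the lid's plug, on which the lid stands when set down; 42 mm straight below lid_grip. The lid is a disc of diameter 132 mm, 8 mm thick, its underside 24 mm below lid_grip; the plug, diameter 94 mm, reaches 18 mm below the disc and into the caddy's mouth. The lid must rise 20 mm to be clear of the caddy.
- tab_left (a joint): How far the tab on the lid's +y side is squeezed in: 0 out, 0.008 m fully in. Each tab works a bolt: until both are in beyond 0.005 the lid only has 2 to 3 degrees of play. Spring: 3.5 N at the start, 9 N fully in; a grip of 20 to 40 N on the two tabs holds both fully in.
- tab_right (a joint): The same for the tab on the lid's -y side. With both tabs in, the lid turns easily anticlockwise (seen from above) to a stop about 63 degrees from its locked position; between 45 degrees and the stop it lifts straight off (aim for 55); at less than 40 degrees two lugs hold it down.
- board_mid (a point): Centre of the wide square part (blade, 214 mm in x by 216 mm in y) of the wooden chopping board, on its upper face, 18 mm above the worktop. The board does not move. Its handle points along this frame's -y; z up.
- lemon_mid (a point): Centre of the single yellow lemon lying in the open front part of the worktop (not the two at the back left), 83 mm long along its own x, 58 mm wide and 58 mm high, 0.13 kg; the centre is 29 mm above the worktop. Loose and may roll.
- salt_shaker: Glass salt shaker with a grey cap, 44 mm across, 90 mm high, standing loose; origin at its underside. To be left alone.
- timer: Round cream kitchen timer, 72 mm across, 60 mm high, standing loose; origin at its underside. To be left alone.
- cup: Small cream espresso cup, 64 by 91 mm with its handle, 50 mm high, standing loose; origin at its underside. To be left alone.
There are look-alikes about, which are no part of the job. Leave any purple or red look-alike of the part that bears lid_grip alone.

How it is judged:
On the way, in this order (a step that is already met when the one before it is completed fails the run):
1. both tabs are squeezed in while the lid still sits on the caddy (value of joint each of tab_left, tab_right above 0.005 m and z of lid_grip in the frame of caddy_mouth below 0.03 m), for 0.1 s.
2. the lid is lifted off the caddy, level (z of lid_grip in the frame of caddy_mouth above 0.05 m and angle between lid_grip's own z axis and vertical below 0.35 rad), for 0.1 s.
3. the lid stands right way up on the board's wide part while the fingers still hold it (not dropped) (x of lid_grip in the frame of board_mid between -0.06 and 0.06 m and y of lid_grip in the frame of board_mid between -0.06 and 0.06 m and z of lid_grip in the frame of board_mid between 0.036 and 0.047 m and angle between lid_grip's own z axis and vertical below 0.08 rad and contact force between the fingers and lid above 0.5 N), for 0.04 s.
4. the lemon is in the caddy (horizontal distance between lemon_mid and caddy_mouth below 0.05 m and z of lemon_mid in the frame of caddy_mouth below -0.035 m), for 0.2 s.
At the end, for the whole second after the job is handed in: The lid stands right way up (within 4 degrees) and at rest on the wide part of the board, its centre within 60 mm of the middle along each of the board's axes, and the lemon lies at rest inside the caddy, its centre more than 35 mm below the rim (all of step 4 and x of lid_grip in the frame of board_mid between -0.06 and 0.06 m and y of lid_grip in the frame of board_mid between -0.06 and 0.06 m and z of lid_grip in the frame of board_mid between 0.036 and 0.047 m and angle between lid_grip's own z axis and vertical below 0.08 rad and linear speed of lid below 0.02 m/s and linear speed of lemon below 0.05 m/s); the robot touches nothing.
It fails at once if the salt shaker is moved more than 30 mm or knocked over (distance of salt_shaker from where it was at the start of the episode above 0.03 m or angle between salt_shaker's own z axis and vertical above 0.5 rad).
It fails at once if the kitchen timer is moved more than 30 mm or knocked over (distance of timer from where it was at the start of the episode above 0.03 m or angle between timer's own z axis and vertical above 0.5 rad).
It fails at once if the espresso cup is moved more than 30 mm or knocked over (distance of cup from where it was at the start of the episode above 0.03 m or angle between cup's own z axis and vertical above 0.5 rad).
It also fails if it takes over 58 s, if anything falls off the work surface, if the arm or the gripper's body presses on something with over 40 N, if the wrist force passes 120 N, or if a joint passes its speed limit or range.

## Working session

There is one attempt and no reset: what is moved stays moved. The work goes in short steps, Python scripts to look and compute and a tool call to move; the robot and the scene stay as the last step left them, time stands still between calls to the robot, and variables do not carry over. Pictures are saved under pics/ and viewed, at most 10 in all, crops included, and the job is handed in when it is done.

Besides the shell and the picture viewer there is one more tool, called after "Call:" as a command line: name --pt "numbers of a row" for each row, then --argument value for the rest. apply_moves: Moves the arm, as the interface text tells. Its arguments: {"type":"object","properties":{"increments":{"type":"array","items":{"type":"array","items":{"type":"number"}}},"newtons":{"type":"number"}},"required":["increments"]}

```bash
mkdir -p pics
cat > h.py <<'E'
import numpy as np, cv2
from station import arm
def ray(cam,px):
    p=arm.camera_params(cam);R=np.array(p["R"]);t=np.array(p["t"])
    u=cv2.undistortPoints(np.array([[px]],float),np.array(p["mtx"]),np.array(p["distortion"]))[0,0]
    return -R.T@t, R.T@np.array([u[0],u[1],1])
def plane(cam,px,z):
    o,d=ray(cam,px); return o+d*(z-o[2])/d[2]
def proj(cam,X):
    p=arm.camera_params(cam)
    return cv2.projectPoints(np.array([X],float),cv2.Rodrigues(np.array(p["R"]))[0],np.array(p["t"],float),np.array(p["mtx"]),np.array(p["distortion"]))[0][0,0]
E
python3 - <<'E'
from h import *
for c in("scene","top"):
    cv2.imwrite(f"pics/{c}0.png",arm.camera(c)); o,d=ray(c,(320,240)); print(c,o.round(3),d.round(3))
print(arm.get_state())
E
```

```text
scene [-0.402 -0.593  0.934] [ 0.62   0.529 -0.579]
top [0.209 0.179 1.56 ] [ 0.19   0.014 -0.982]
{'time_s': 0.1, 'joint_positions': array([-8.20280262e-01,  4.07790594e-02,  8.39158289e-02, -3.59655297e-04,
       -1.61552128e+00, -3.33708669e-01]), 'qvel': array([ 0.00083286, -0.00169148,  0.00090737,  0.00068413, -0.00217917,
       -0.00035314]), 'joint_torque': array([-5.89915377e-03, -3.69347692e+01,  3.48281085e+01,  6.95168048e+00,
       -4.57679940e-03,  3.43485692e-05]), 'tcp_pos': array([ 0.24281392, -0.54828836,  0.19527568]), 'tool_rot': array([-2.06906060e-01,  9.78360475e-01,  7.72925433e-04, -2.55812314e-04]), 'force': array([ 0.63828017, -0.11266268, -0.77731272]), 'wrist_torque': array([-0.01975097, -0.00130986, -0.03018089]), 'finger_force': 0.0, 'gripper_width': 0.08537860561181816}
```

View pics/scene0.png

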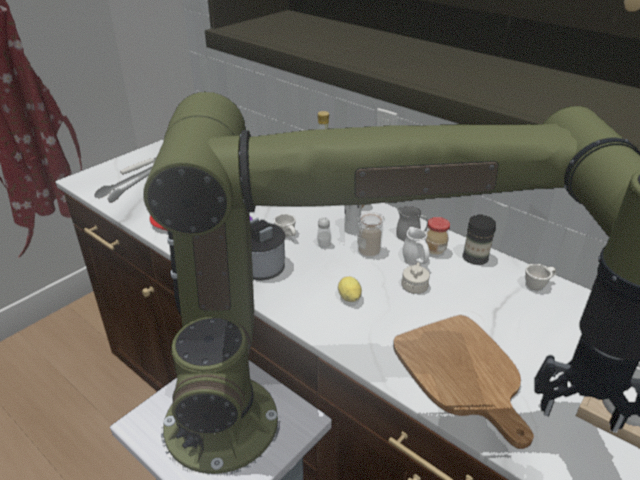

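View pics/top0.png

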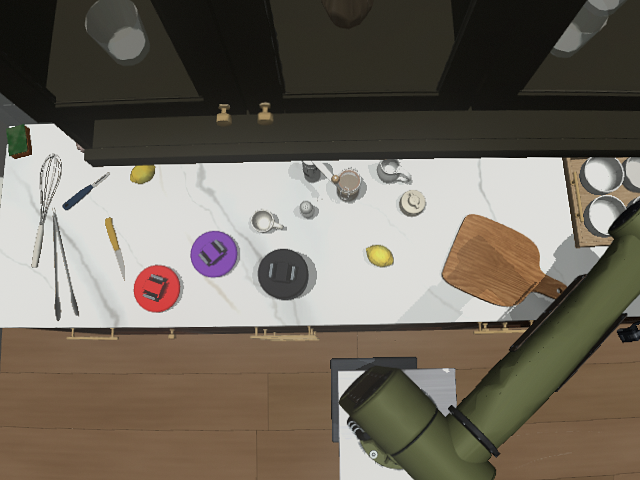

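Top view: lid candidates are red (157,288), purple (214,254) and black (284,273), and I choose black. Lemon candidates are the single one at the front (380,256) and one at the back left (143,173), and I choose (380,256). The board blade is at about (490,258), the cup at (263,222), the shaker at (307,210) and the timer at (412,203).

Run:
```python
from h import *
im=cv2.imread("pics/top0.png"); hsv=cv2.cvtColor(im,cv2.COLOR_BGR2HSV); g=im.max(2)
def big(m,box,k=3):
    z=np.zeros_like(m);x0,y0,x1,y1=box;z[y0:y1,x0:x1]=m[y0:y1,x0:x1]
    z=cv2.morphologyEx(z,cv2.MORPH_OPEN,np.ones((k,k)))
    return max(cv2.findContours(z,0,2)[0],key=cv2.contourArea)
P=lambda c,z:np.array([plane("top",tuple(map(float,q[0])),z)[:2] for q in c],np.float32)
# lid disc
c=big(((g<75)*255).astype(np.uint8),(240,235,325,312));w=P(c,.103)
print("lid disc",cv2.fitEllipse(w),cv2.minEnclosingCircle(w))
# tabs
t=((g>80)*255).astype(np.uint8);z=np.zeros_like(t);z[255:292,262:306]=t[255:292,262:306]
for c in cv2.findContours(z,0,2)[0]:
    if cv2.contourArea(c)>15:print("tab",cv2.contourArea(c),c.reshape(-1,2).mean(0),cv2.minAreaRect(P(c,.134)))
c=big(cv2.inRange(hsv,(20,110,90),(35,255,255)),(355,235,405,275));w=P(c,.029)
print("lemon",cv2.fitEllipse(w),cv2.minAreaRect(w))
c=big(cv2.inRange(hsv,(5,60,50),(22,255,255)),(430,205,575,310));
z=np.zeros_like(g);cv2.drawContours(z,[c],-1,255,-1);e=cv2.morphologyEx(z,cv2.MORPH_OPEN,cv2.getStructuringElement(2,(45,45)))
c2=max(cv2.findContours(e,0,2)[0],key=cv2.contourArea);w=P(c2,.018);print("board",cv2.minAreaRect(w),"handle",P(c,.018).min(0), "full",P(c,.018).mean(0))
for n,p in dict(cup=(263,222),shaker=(307,207),timer=(412,203)).items():print(n,plane("top",p,.05).round(3))
cr=im[225:325,225:345];cv2.imwrite("pics/c1.png",cv2.resize(cr,None,fx=5,fy=5,interpolation=2))
```

```text
lid disc ((0.4030264914035797, 0.2965376377105713), (0.12649889290332794, 0.13285315036773682), 129.66006469726562) ((0.4021632969379425, 0.2962382733821869), 0.06754767894744873)
tab 33.0 [292.6875 272.5   ] ((0.40153148770332336, 0.27005237340927124), (0.009699365124106407, 0.03423106670379639), 81.39557647705078)
tab 27.5 [270.44444444 270.        ] ((0.40933918952941895, 0.3269500434398651), (0.007288915105164051, 0.03643859922885895), 82.7247085571289)
lemon ((0.458024799823761, 0.03910575062036514), (0.05267242342233658, 0.07209990173578262), 151.84695434570312) ((0.45933836698532104, 0.03895381838083267), (0.06829535216093063, 0.05542176589369774), 88.7591781616211)
board ((0.4328484535217285, -0.28313833475112915), (0.2578359544277191, 0.219949871301651), 65.22274017333984) handle [ 0.31176728 -0.4762394 ] full [ 0.43176046 -0.2906218 ]
cup [0.554 0.356 0.05 ]
shaker [0.593 0.235 0.05 ]
timer [ 0.599 -0.054  0.05 ]
```

View pics/c1.png

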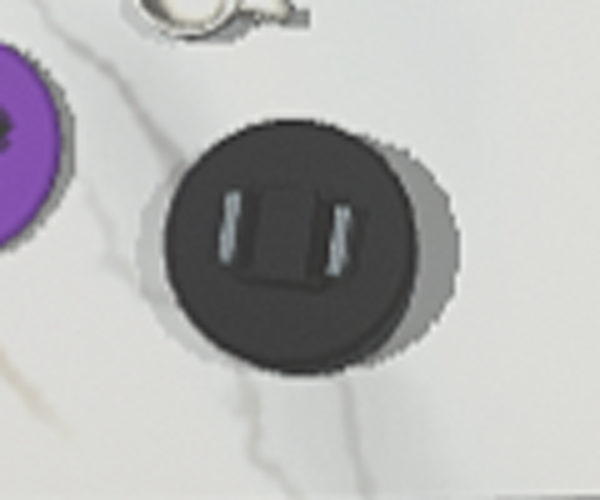

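Crop: the black lid sits alone, with its two grey tabs at crop (230,227) and (340,240). It is the right one. The tab line lies about 8° off world y, lid centre about (0.404, 0.297).

```bash
cat >> h.py <<'E'
from scipy.spatial.transform import Rotation as Ro
def yaw():  # world angle of tool y, deg
    y=Ro.from_quat(arm.get_state()["tool_rot"]).as_matrix()[:,1]; return np.degrees(np.arctan2(y[1],y[0]))
def go(pos,ydeg=None):
    s=arm.get_state(); R=Ro.from_quat(s["tool_rot"]).as_matrix()
    d=(R.T@(np.array(pos)-s["tcp_pos"])*1000).round(1)
    tw=None if ydeg is None else round(float(np.radians(yaw()-ydeg)),3)
    print("shift",d,"turn",tw,"yaw",round(yaw(),1),"j",s["joint_positions"].round(2))
E
python3 -c "
from h import *
go([.42,-.33,.22],113.9);go([.47,-.05,.22],90);go([.404,.297,.22],82.3)"
```

```text
shift [-250.4  127.9  -24.6] turn -0.0 yaw 113.9 j [-0.82  0.04  0.08 -0.   -1.62 -0.33]
shift [-409.5  363.7  -24.2] turn 0.417 yaw 113.9 j [-0.82  0.04  0.08 -0.   -1.62 -0.33]
shift [-489.6  707.7  -23.7] turn 0.551 yaw 113.9 j [-0.82  0.04  0.08 -0.   -1.62 -0.33]
```

Call:
apply_moves --pt "0 -50 25 -25 0" --pt "0 -100 50 -25 0" --pt "0 -150 76 -25 0" --pt "0 -200 102 -25 0" --pt "0 -250 128 -25 0"

```text
time_s: 0.72
tcp_pos: [0.4204, -0.3286, 0.2209]
tool_rot: [-0.207, 0.978, 0.0, -0.0]
force: [-0.0, -0.9, -0.1]
gripper_width: 0.0851
finger_force: 0.0
```

Call:
apply_moves --pt "0 -32 47 0 0" --pt "0 -64 94 0 0" --pt "0 -96 141 0 0" --pt "0 -128 188 0 0" --pt "0 -160 236 0 0"

```text
time_s: 1.35
tcp_pos: [0.4703, -0.0479, 0.221]
tool_rot: [-0.207, 0.978, 0.0, 0.0]
force: [0.5, -0.1, -0.4]
gripper_width: 0.0853
finger_force: 0.0
```

Call:
apply_moves --pt "0 -14 58 0 0" --pt "0 -28 116 0 0" --pt "0 -42 174 0 0" --pt "0 -56 232 0 0" --pt "0 -68 290 0 0"

```text
time_s: 1.98
tcp_pos: [0.4143, 0.2448, 0.221]
tool_rot: [-0.207, 0.978, 0.0, -0.0]
force: [0.9, 0.5, 0.6]
gripper_width: 0.0857
finger_force: 0.0
```

Call:
apply_moves --pt "0 -8 35 0 0" --pt "0 -12 54 0 0.18" --pt "0 -12 54 0 0.36" --pt "0 -12 54 0 0.55" --pt "0 -12 54 0 0.55"

```text
time_s: 2.6
tcp_pos: [0.4042, 0.2971, 0.2208]
tool_rot: [0.066, 0.998, -0.0, -0.0]
force: [-0.1, -0.1, 0.5]
gripper_width: 0.0853
finger_force: 0.0
```

Run:
```python
from h import *
go([.404,.297,.16],82.3);print(arm.get_state()["tcp_pos"])
a=arm.camera("top")[215:335,220:350];b=arm.camera("scene")[180:290,200:330]
cv2.imwrite("pics/c2.png",np.hstack([cv2.resize(a,(400,370)),cv2.resize(b,(400,370))]))
```

```text
shift [ 0.1 -0.1 60.8] turn 0.003 yaw 82.5 j [ 1.04 -0.22 -0.11 -0.   -1.68 -2.74]
[0.40416361 0.29712019 0.22080325]
```

View pics/c2.png

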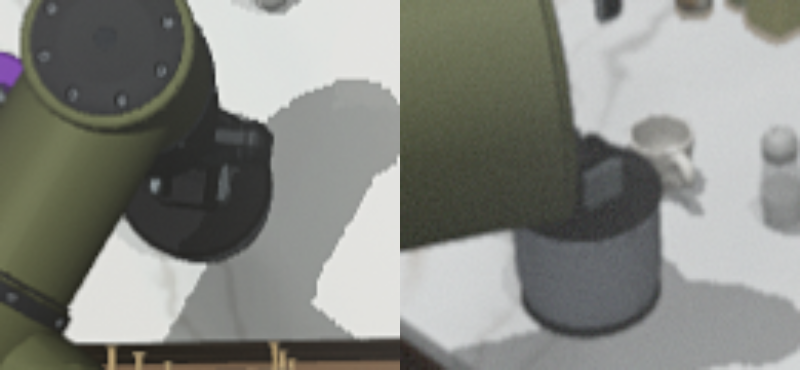

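The gripper is over the lid with its fingers astride the tabs; the scene half shows the tab at (603,185). Now I'll descend.

Call:
apply_moves --pt "0 0 0 40 0" --pt "0 0 0 80 0" --pt "0 0 0 105 0" --pt "0 0 0 116 0" --pt "0 0 0 116 0" --newtons 30

```text
time_s: 3.32
tcp_pos: [0.4044, 0.297, 0.1052]
tool_rot: [0.066, 0.998, -0.0, -0.0]
force: [-0.1, 0.8, 1.0]
gripper_width: 0.0855
finger_force: 0.0
```

Call:
apply_moves --pt "0.3 0 0 0 0" --pt "0.3 0 0 0 0" --pt "0.3 0 0 0 0"

```text
time_s: 3.7
tcp_pos: [0.4045, 0.2974, 0.1058]
tool_rot: [0.066, 0.998, 0.0, 0.0]
force: [0.0, -0.9, 0.1]
gripper_width: 0.0596
finger_force: 0.0
```

Call:
apply_moves --pt "0.4 0 0 0 0" --pt "0.4 0 0 0 0" --pt "0.4 0 0 0 0"

```text
time_s: 4.08
tcp_pos: [0.4043, 0.2971, 0.1052]
tool_rot: [0.067, 0.998, 0.0, -0.0]
force: [-0.8, -0.3, -0.2]
gripper_width: 0.0511
finger_force: 0.0
```

Run:
```python
from h import *
s=arm.get_state();print(s["gripper_width"],s["finger_force"],s["force"],s["wrist_torque"])
b=arm.camera("scene");b=b[190:270,220:320]
a=arm.camera("top")[215:335,220:350]
cv2.imwrite("pics/c3.png",np.hstack([cv2.resize(a,(350,400)),cv2.resize(b,(450,400))]))
```

```text
0.051091310159301566 0.0 [-0.77588435 -0.34472518 -0.1567458 ] [-0.0173817   0.02740577 -0.0090429 ]
```

View pics/c3.png

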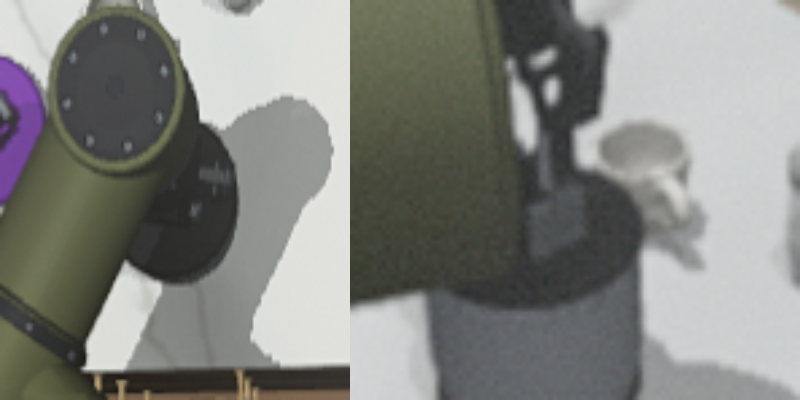

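Run:
```python
from h import *
b=arm.camera("scene"); 
sx=450/100;sy=5
f=lambda X:((proj("scene",X)-[220,190])*[sx,sy]).round(0)
yv=np.array([np.cos(np.radians(82.4)),np.sin(np.radians(82.4)),0]);xv=np.array([yv[1],-yv[0],0])
c=np.array([.404,.297,0])
for n,off,z in(("tipR",-.0255,.105),("tipR+13",-.0255,.118),("tabR bot",-.032,.105),("tabRtop",-.032,.134),("tabR sq",-.024,.134)):
    print(n,[f(c+yv*off+xv*e+[0,0,z]) for e in(-.018,0,.018)])
print("rim -y",f(c-yv*.066+[0,0,.103]),"+x",f(c+xv*.066+[0,0,.103]), "base near",f(c+[-.04,-.05,0]))
crop=b[195:255,255:300];cv2.imwrite("pics/c4.png",cv2.resize(crop,(450,600),interpolation=2))
```

```text
tipR [array([185., 256.]), array([210., 242.]), array([235., 229.])]
tipR+13 [array([183., 235.]), array([209., 222.]), array([234., 209.])]
tabR bot [array([192., 261.]), array([217., 248.]), array([242., 235.])]
tabRtop [array([189., 215.]), array([214., 201.]), array([240., 188.])]
tabR sq [array([180., 208.]), array([206., 195.]), array([231., 182.])]
rim -y [254. 280.] +x [273. 178.] base near [204. 455.]
```

View pics/c4.png

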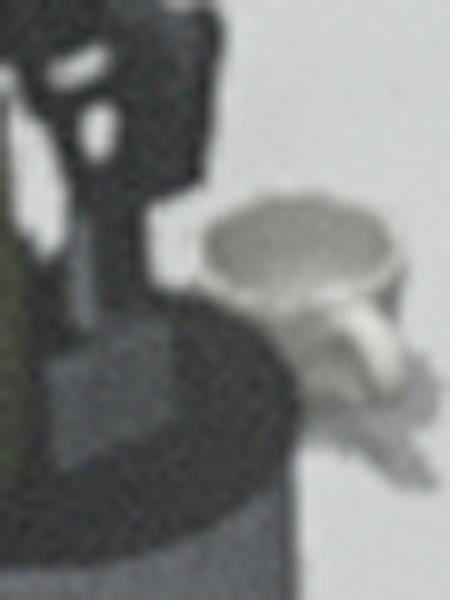

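Run:
```python
from h import *
t=np.array([.243,-.549,.196]);y=np.array([-.405,.914,0]);x=np.array([-.914,-.405,0])
for n,v in(("y",y),("x",x)):print("start",n,[proj("scene",t+s*.043*v+[0,0,.013]).round(0) for s in(-1,1)])
s=arm.get_state();R=Ro.from_quat(s["tool_rot"]).as_matrix();t=s["tcp_pos"]
for n,i in(("y",1),("x",0)):
  for sg in(-1,1):print("now",n,sg,[((proj("scene",t+sg*.0255*R[:,i]+[0,0,h])-[255,195])*10).round(0) for h in(.005,.03,.06)])
```

```text
start y [array([605., 441.]), array([544., 427.])]
start x [array([572., 412.]), array([576., 459.])]
now y -1 [array([116., 418.]), array([111., 337.]), array([105., 238.])]
now y 1 [array([ -2., 333.]), array([ -8., 254.]), array([-15., 156.])]
now x -1 [array([135., 339.]), array([130., 259.]), array([125., 161.])]
now x 1 [array([-24., 412.]), array([-30., 332.]), array([-38., 233.])]
```

Run:
```python
from h import *
b=arm.camera("scene");a=cv2.imread("pics/scene0.png")
k=lambda i:cv2.resize(i[215:260,245:290],(400,400),interpolation=0)
o=np.hstack([k(a),k(b)]);o=np.clip(o.astype(float)*1.8,0,255).astype(np.uint8)
cv2.imwrite("pics/c5.png",o)
```

```text
(no output)
```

View pics/c5.png

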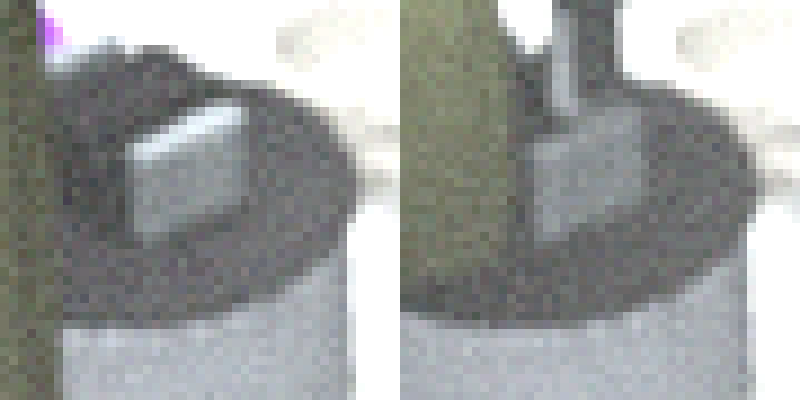

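Call:
apply_moves --pt "0 0 0 0 0" --pt "0 0 0 0 0" --pt "0 0 0 3 0" --pt "0 0 0 6 0" --pt "0 0 0 6 0"

```text
time_s: 4.9
tcp_pos: [0.4042, 0.297, 0.0987]
tool_rot: [0.067, 0.998, -0.0, -0.0]
force: [1.3, 0.7, 0.2]
gripper_width: 0.0857
finger_force: 0.0
```

Run:
```python
from h import *
im=cv2.imread("pics/scene0.png");b=arm.camera("scene")
t=np.array([.243,-.549,.196]);y=np.array([-.405,.914,0])
big=cv2.resize(im[350:450,520:640],None,fx=4,fy=4,interpolation=2)
for sg,col in((-1,(0,0,255)),(1,(0,255,255))):
  for h in(0,.01,.02,.03,.04):
    p=(proj("scene",t+sg*.0425*y+[0,0,h])-[520,350])*4; cv2.circle(big,tuple(int(v) for v in p),3,col,-1)
k=cv2.resize(b[200:260,245:290],(300,400),interpolation=2);k=np.clip(k*1.8,0,255).astype(np.uint8)
s=arm.get_state();R=Ro.from_quat(s["tool_rot"]).as_matrix();t=s["tcp_pos"];print(t,s["force"],s["gripper_width"])
for h in(0,.01,.02,.03):
    p=(proj("scene",t-.0425*R[:,1]+[0,0,h])-[245,200])*400/60; cv2.circle(k,tuple(int(v) for v in p),3,(0,0,255),-1)
cv2.imwrite("pics/c6.png",np.hstack([big,k]))
```

```text
[0.40427195 0.2970317  0.09898787] [ 0.81887588  0.63388227 -0.05256311] 0.08513213388506237
```

View pics/c6.png

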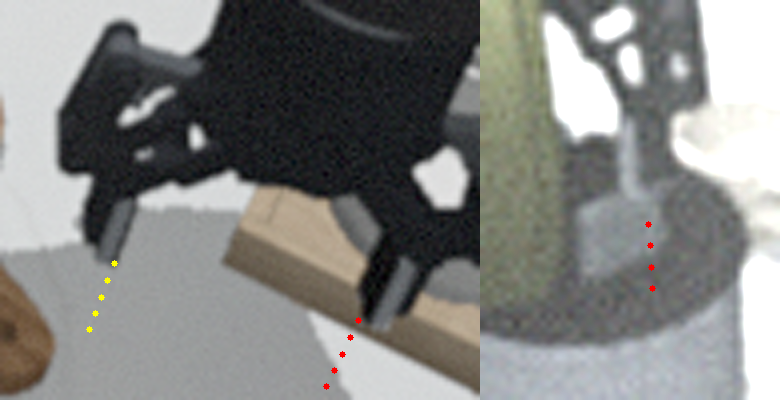

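Right: the open fingertips are at panel (632,195), still above the tab, and about 40 mm behind the reported TCP. I must go lower, feeling for contact.

Call:
apply_moves --pt "0 0 0 3 0" --pt "0 0 0 6 0" --pt "0 0 0 8 0" --pt "0 0 0 10 0" --pt "0 0 0 10 0"

```text
time_s: 5.58
tcp_pos: [0.4043, 0.2971, 0.089]
tool_rot: [0.067, 0.998, -0.0, -0.0]
force: [-0.2, 0.3, 0.9]
gripper_width: 0.0853
finger_force: 0.0
```

Call:
apply_moves --pt "0.35 0 0 0 0" --pt "0.35 0 0 0 0" --pt "0.35 0 0 0 0"

```text
time_s: 5.95
tcp_pos: [0.4047, 0.2975, 0.0902]
tool_rot: [0.067, 0.998, 0.001, 0.0]
force: [-1.2, 0.1, 5.9]
gripper_width: 0.0554
finger_force: 6.3
```

It squeezes now (6.3 N matches the spring), but high on the tabs. I'll open, go 8 mm lower and grip.

Call:
apply_moves --pt "0 0 0 0 0" --pt "0 0 0 0 0" --pt "0 0 0 3 0" --pt "0 0 0 8 0" --pt "0 0 0 8 0"

```text
time_s: 6.58
tcp_pos: [0.404, 0.2968, 0.0804]
tool_rot: [0.067, 0.998, -0.0, -0.0]
force: [-0.5, -0.1, -0.6]
gripper_width: 0.0853
finger_force: 0.0
```

Call:
apply_moves --pt "0.35 0 0 0 0" --pt "0.35 0 0 0 0" --pt "0.5 0 0 0 0" --pt "0.5 0 0 0 0" --pt "0.5 0 0 0 0" --newtons 30

```text
time_s: 7.2
tcp_pos: [0.4053, 0.2973, 0.0838]
tool_rot: [0.067, 0.998, 0.001, 0.001]
force: [-3.1, -1.5, 9.0]
gripper_width: 0.0457
finger_force: 32.2
```

Run:
```python
from h import *
s=arm.get_state();R=Ro.from_quat(s["tool_rot"]).as_matrix()
print(R.T@s["force"],R.T@s["wrist_torque"],s["gripper_width"],s["finger_force"])
```

```text
[ 2.88369539 -1.91904396 -8.97609614] [0.94755855 0.77091809 0.00431939] 0.045722038731610584 32.18054115772247
```

Call:
apply_moves --pt "0.5 0 0 -2 -0.08" --pt "0.5 0 0 -2 -0.2" --pt "0.5 0 0 -2 -0.32" --pt "0.5 0 0 -2 -0.44" --pt "0.5 0 0 -2 -0.56"

```text
time_s: 7.82
tcp_pos: [0.4047, 0.2974, 0.0839]
tool_rot: [-0.214, 0.977, 0.0, 0.001]
force: [-0.0, -0.2, 1.8]
gripper_width: 0.0461
finger_force: 31.8
```

Run:
```python
from h import *
s=arm.get_state();R=Ro.from_quat(s["tool_rot"]).as_matrix()
print(yaw(),R.T@s["force"],s["wrist_torque"],s["gripper_width"],s["finger_force"],s["tcp_pos"])
```

```text
114.67017322674504 [ 0.11558545 -0.15331808 -1.80170311] [ 0.06645384  0.01934711 -0.13605608] 0.046134110811225336 31.845781803131104 [0.40470508 0.29741136 0.08390972]
```

Call:
apply_moves --pt "0.5 0 0 0 -0.12" --pt "0.5 0 0 0 -0.24" --pt "0.5 0 0 0 -0.35" --pt "0.5 0 0 0 -0.41" --pt "0.5 0 0 0 -0.41"

```text
time_s: 8.45
tcp_pos: [0.4047, 0.2976, 0.0839]
tool_rot: [-0.406, 0.914, 0.0, 0.001]
force: [0.6, 0.9, 2.9]
gripper_width: 0.046
finger_force: 32.0
```

Call:
apply_moves --pt "0.5 0 0 -8 0" --pt "0.5 0 0 -18 0" --pt "0.5 0 0 -30 0" --pt "0.5 0 0 -45 0" --pt "0.5 0 0 -45 0"

```text
time_s: 9.07
tcp_pos: [0.4049, 0.2976, 0.1302]
tool_rot: [-0.406, 0.914, 0.001, 0.001]
force: [-0.8, 0.8, -2.2]
gripper_width: 0.0458
finger_force: 31.7
```

Run:
```python
from h import *
s=arm.get_state();print(yaw(),s["wrist_torque"],s["force"],s["joint_positions"].round(2))
b=arm.camera("scene")[150:290,200:340];a=arm.camera("top")[205:335,210:350]
cv2.imwrite("pics/c7.png",np.hstack([cv2.resize(a,(400,400)),cv2.resize(b,(400,400))]))
```

```text
137.93720061165166 [ 0.0242543  -0.01763145  0.02425285] [-0.80002542  0.76443979 -2.24273305] [ 1.04 -0.22 -0.28  0.   -1.51 -1.77]
```

View pics/c7.png

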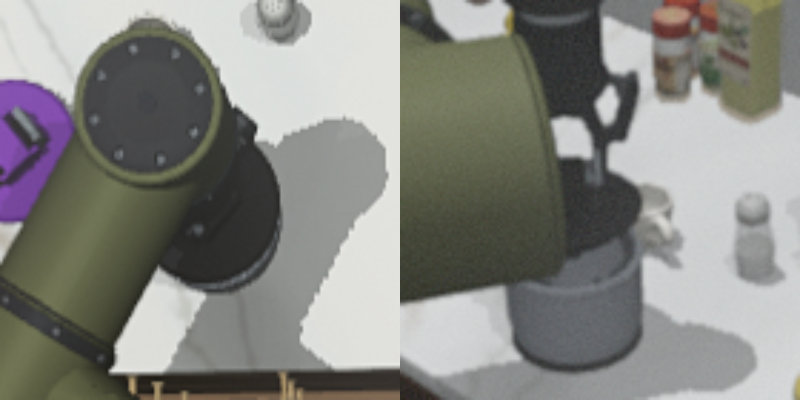

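Left and right panels show the lid clear above the caddy, held level (scene (600,195)); weight is 2.2 N. Next I work out the board centre more closely and the carry path.

Run:
```python
from h import *
im=cv2.imread("pics/top0.png");hsv=cv2.cvtColor(im,cv2.COLOR_BGR2HSV)
m=cv2.inRange(hsv,(5,60,50),(22,255,255));z=np.zeros_like(m);z[205:310,430:575]=m[205:310,430:575]
z=cv2.morphologyEx(z,cv2.MORPH_OPEN,np.ones((5,5)))
ys,xs=np.nonzero(z);w=np.array([plane("top",(float(a),float(b)),.018)[:2] for a,b in zip(xs,ys)])
for ang in (20,22.5,25,27.5,30):
    u=np.array([np.sin(np.radians(ang)),np.cos(np.radians(ang))]);v=np.array([u[1],-u[0]])
    a=w@u;b=w@v;top=np.percentile(a,99.7);bl=b[a>top-.17]
    lo,hi=np.percentile(bl,[.5,99.5]);print(ang,"width",hi-lo,"centre",(top-.108)*u+(lo+hi)/2*v,"len",np.ptp(a))
go([.47,0,.2]);go([.441,-.265,.2])
```

```text
Traceback (most recent call last):
  File "h.py", line 8, in plane
    o,d=ray(cam,px); return o+d*(z-o[2])/d[2]
        ~~~^^^^^^^^
  File "h.py", line 4, in ray
    p=arm.camera_params(cam);R=np.array(p["R"]);t=np.array(p["t"])
ValueError: time passes only in moves, steps and waits
```

Run:
```python
from h import *
im=cv2.imread("pics/top0.png");hsv=cv2.cvtColor(im,cv2.COLOR_BGR2HSV)
m=cv2.inRange(hsv,(5,60,50),(22,255,255));z=np.zeros_like(m);z[205:310,430:575]=m[205:310,430:575]
z=cv2.morphologyEx(z,cv2.MORPH_OPEN,np.ones((5,5)))
c=max(cv2.findContours(z,0,2)[0],key=cv2.contourArea)
w=np.array([plane("top",tuple(map(float,q[0])),.018)[:2] for q in c])
for ang in (20,22.5,25,27.5,30):
    u=np.array([np.sin(np.radians(ang)),np.cos(np.radians(ang))]);v=np.array([u[1],-u[0]])
    a=w@u;b=w@v;top=a.max();bl=b[a>top-.17]
    lo,hi=bl.min(),bl.max();print(ang,"width",hi-lo,"centre",(top-.108)*u+(lo+hi)/2*v,"len",np.ptp(a))
go([.47,0,.2]);go([.441,-.265,.2])
```

```text
20 width 0.22574921971733042 centre [ 0.44365858 -0.25975346] len 0.33768603986931983
22.5 width 0.22220143272363807 centre [ 0.44266247 -0.26222214] len 0.33518690239187676
25 width 0.22005608490076567 centre [ 0.44154518 -0.26416741] len 0.33268058288034924
27.5 width 0.22101983154437738 centre [ 0.44171848 -0.26251112] len 0.33352051490022444
30 width 0.22424763349479782 centre [ 0.44301768 -0.25996951] len 0.33520751133636834
shift [ 176.5 -247.9  -72. ] turn None yaw 137.9 j [ 1.04 -0.22 -0.28 -0.   -1.51 -1.77]
shift [ 392.7 -403.9  -72. ] turn None yaw 137.9 j [ 1.04 -0.22 -0.28 -0.   -1.51 -1.77]
```

Call:
apply_moves --pt "0.5 0 0 -30 0" --pt "0.5 0 0 -65 0" --pt "0.5 20 -28 -70 0" --pt "0.5 48 -68 -70 0" --pt "0.5 76 -108 -70 0"

```text
time_s: 9.8
tcp_pos: [0.4334, 0.1671, 0.1975]
tool_rot: [-0.407, 0.914, -0.0, -0.001]
force: [0.5, -0.2, -1.3]
gripper_width: 0.0456
finger_force: 31.8
```

Call:
apply_moves --pt "0.5 28 -38 0 0" --pt "0.5 56 -78 0 0" --pt "0.5 100 -140 0 0" --pt "0.5 132 -170 0 0" --pt "0.5 164 -198 0 0"

```text
time_s: 10.42
tcp_pos: [0.4702, -0.0882, 0.1974]
tool_rot: [-0.406, 0.914, 0.0, -0.001]
force: [1.4, 0.5, -1.6]
gripper_width: 0.0456
finger_force: 31.8
```

Call:
apply_moves --pt "0.5 38 -26 0 0" --pt "0.5 76 -52 0 0" --pt "0.5 114 -76 0 0" --pt "0.5 140 -90 0 0" --pt "0.5 152 -98 0 0"

```text
time_s: 11.05
tcp_pos: [0.441, -0.2657, 0.1974]
tool_rot: [-0.405, 0.914, 0.001, -0.001]
force: [0.7, 0.3, -1.6]
gripper_width: 0.0457
finger_force: 31.8
```

```bash
python3 -c "
from h import *
go([.442,-.263,.03]);s=arm.get_state();print(s['tcp_pos'],s['force'],s['wrist_torque'])"
```

```text
shift [ -2.8   0.8 167.4] turn None yaw 137.8 j [-0.15 -0.19 -0.13 -0.   -1.63 -0.58]
[ 0.44095408 -0.26570572  0.19737347] [ 0.66228988  0.33045041 -1.63769628] [ 0.03421065 -0.03106489  0.03699706]
```

Call:
apply_moves --pt "0.5 -2 0 45 0" --pt "0.5 -2 0 90 0" --pt "0.5 -2 0 130 0" --pt "0.5 -2 0 155 0" --pt "0.5 -2 0 165 0"

```text
time_s: 11.68
tcp_pos: [0.4421, -0.2623, 0.0312]
tool_rot: [-0.407, 0.914, 0.001, -0.001]
force: [0.3, -0.0, -1.7]
gripper_width: 0.0454
finger_force: 31.8
```

Call:
apply_moves --pt "0.5 0 0 2 0" --pt "0.5 0 0 4 0" --pt "0.5 0 0 6 0" --pt "0.5 0 0 6 0"

```text
time_s: 12.18
tcp_pos: [0.4432, -0.2631, 0.0275]
tool_rot: [-0.406, 0.914, -0.0, 0.0]
force: [0.0, 0.5, -1.2]
gripper_width: 0.0457
finger_force: 31.8
```

Call:
apply_moves --pt "0.5 0 0 1.5 0" --pt "0.5 0 0 3 0" --pt "0.5 0 0 3 0" --pt "0.5 0 0 3 0"

```text
time_s: 12.68
tcp_pos: [0.4433, -0.2632, 0.0254]
tool_rot: [-0.406, 0.914, -0.0, 0.0]
force: [-3.1, 1.7, 5.1]
gripper_width: 0.0454
finger_force: 33.9
```

The lid stands on the board (+5 N up). Release and rise.

Call:
apply_moves --pt "0.4 0 0 0 0" --pt "0.3 0 0 0 0" --pt "0.2 0 0 0 0" --pt "0 0 0 0 0" --pt "0 0 0 0 0"

```text
time_s: 13.3
tcp_pos: [0.4432, -0.2631, 0.0244]
tool_rot: [-0.406, 0.914, -0.0, 0.0]
force: [0.5, 0.8, -0.1]
gripper_width: 0.0855
finger_force: 0.0
```

Call:
apply_moves --pt "0 0 0 -10 0" --pt "0 0 0 -30 0" --pt "0 0 0 -70 0" --pt "0 0 0 -120 0" --pt "0 0 0 -165 0"

```text
time_s: 13.92
tcp_pos: [0.443, -0.2633, 0.1921]
tool_rot: [-0.406, 0.914, -0.001, 0.001]
force: [1.1, -0.2, -0.2]
gripper_width: 0.0855
finger_force: 0.0
```

Run:
```python
from h import *
im=arm.camera("top");cv2.imwrite("pics/top2.png",im);cv2.imwrite("pics/scene2.png",arm.camera("scene"))
hsv=cv2.cvtColor(im,cv2.COLOR_BGR2HSV)
m=cv2.inRange(hsv,(20,110,90),(35,255,255));z=np.zeros_like(m);z[225:290,345:420]=m[225:290,345:420]
c=max(cv2.findContours(z,0,2)[0],key=cv2.contourArea)
w=np.array([plane("top",tuple(map(float,q[0])),.029)[:2] for q in c],np.float32)
print("lemon",cv2.fitEllipse(w),cv2.minAreaRect(w),len(c))
d=w-w.mean(0);ev,V=np.linalg.eigh(d.T@d);print("axis deg",np.degrees(np.arctan2(V[1,1],V[0,1])),np.sqrt(ev))
# scene view
im=cv2.imread("pics/scene2.png");hsv=cv2.cvtColor(im,cv2.COLOR_BGR2HSV);m=cv2.inRange(hsv,(20,110,90),(35,255,255));z=np.zeros_like(m);z[265:310,325:375]=m[265:310,325:375]
c=max(cv2.findContours(z,0,2)[0],key=cv2.contourArea);M=cv2.moments(c);p=(M["m10"]/M["m00"],M["m01"]/M["m00"]);print("scene",p,plane("scene",p,.029))
cv2.imwrite("pics/v.png",np.hstack([cv2.resize(cv2.imread("pics/top2.png")[200:330,240:600],(800,289))]))
```

```text
lemon ((0.45829734206199646, 0.03966072201728821), (0.05222557485103607, 0.07365880906581879), 151.48207092285156) ((0.4587593972682953, 0.039631783962249756), (0.0613141767680645, 0.06415458768606186), 14.762917518615723) 44
axis deg 65.33924 [0.12896572 0.15825798]
scene (349.98223169864957, 287.2601279317697) [0.46184536 0.04414723 0.029     ]
```

View pics/v.png

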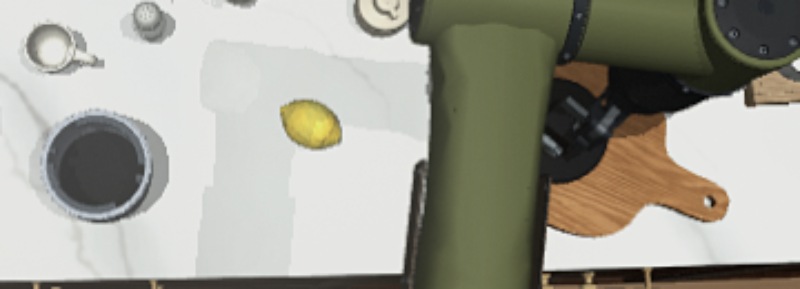

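The picture shows the open caddy at (98,165), the lemon at (310,124) with its long axis about 60° in the world, and the lid standing on the board under the gripper. Next, the lemon.

```bash
python3 -c "
from h import *
go([.459,.040,.19],150)"
```

```text
shift [-235.4  193.7    5.3] turn -0.211 yaw 137.9 j [-0.14 -0.19 -0.13  0.   -1.62 -0.59]
```

Call:
apply_moves --pt "0 -45 37 0 0" --pt "0 -90 74 0 0" --pt "0 -135 111 0 -0.07" --pt "0 -180 148 0 -0.14" --pt "0 -225 185 5 -0.21"

```text
time_s: 14.65
tcp_pos: [0.4564, 0.0298, 0.1852]
tool_rot: [-0.501, 0.866, -0.0, 0.001]
force: [1.2, 0.7, -0.8]
gripper_width: 0.0855
finger_force: 0.0
```

```bash
python3 -c "
from h import *
go([.459,.040,-.018],150)"
```

```text
shift [ -9.8   3.1 203.3] turn 0.002 yaw 150.1 j [ 0.51 -0.35 -0.28  0.   -1.64 -1.03]
```

Call:
apply_moves --pt "0 -10 3 0 0" --pt "0 -10 3 50 0" --pt "0 -10 3 100 0" --pt "0 -10 3 140 0" --pt "0 -10 3 165 0"

```text
time_s: 15.28
tcp_pos: [0.4581, 0.0371, 0.0174]
tool_rot: [-0.499, 0.866, 0.0, -0.001]
force: [-0.7, 0.1, 0.9]
gripper_width: 0.0852
finger_force: 0.0
```

Call:
apply_moves --pt "0 0 0 8 0" --pt "0 0 0 16 0" --pt "0 0 0 24 0" --pt "0 0 0 30 0" --pt "0 0 0 30 0"

```text
time_s: 15.9
tcp_pos: [0.4587, 0.0381, -0.011]
tool_rot: [-0.5, 0.866, 0.0, -0.0]
force: [0.2, -0.0, -0.5]
gripper_width: 0.0851
finger_force: 0.0
```

Call:
apply_moves --pt "0 0 1 3 0" --pt "0 0 1 6 0" --pt "0.2 0 1 6 0" --pt "0.3 0 1 6 0" --pt "0.3 0 1 6 0" --newtons 25

```text
time_s: 16.52
tcp_pos: [0.458, 0.0387, -0.0167]
tool_rot: [-0.5, 0.866, 0.0, 0.0]
force: [1.0, 0.3, -0.1]
gripper_width: 0.0597
finger_force: 0.0
```

Call:
apply_moves --pt "0.4 0 0 0 0" --pt "0.4 0 0 0 0" --pt "0.5 0 0 0 0" --pt "0.5 0 0 0 0"

```text
time_s: 17.02
tcp_pos: [0.4583, 0.0386, -0.0163]
tool_rot: [-0.5, 0.866, -0.0, 0.0]
force: [-1.5, 0.1, 4.8]
gripper_width: 0.0552
finger_force: 26.9
```

Call:
apply_moves --pt "0.5 0 0 -20 0" --pt "0.5 0 0 -60 0" --pt "0.5 0 0 -110 0" --pt "0.5 0 0 -150 0" --pt "0.5 0 0 -160 0"

```text
time_s: 17.65
tcp_pos: [0.4589, 0.0391, 0.1454]
tool_rot: [-0.5, 0.866, -0.0, 0.002]
force: [0.2, 0.2, -0.8]
gripper_width: 0.0558
finger_force: 27.2
```

Run:
```python
from h import *
go([.4047,.2976,.144]);s=arm.get_state();print(s["force"],s["finger_force"],s["gripper_width"])
# lemon vs TCP in both views
for cam in("top","scene"):
    im=arm.camera(cam);hsv=cv2.cvtColor(im,cv2.COLOR_BGR2HSV);m=cv2.inRange(hsv,(20,110,60),(35,255,255))
    p=proj(cam,s["tcp_pos"]+[0,0,.045]);print(cam,"pred lemon px",p.round(1))
    x,y=p.astype(int);z=np.zeros_like(m);z[y-35:y+35,x-35:x+35]=m[y-35:y+35,x-35:x+35]
    for c in cv2.findContours(z,0,2)[0]:
        if cv2.contourArea(c)>8:print(cv2.boundingRect(c),cv2.contourArea(c),c.reshape(-1,2).mean(0))
im=cv2.imread("pics/top2.png");g=cv2.GaussianBlur(im,(3,3),0).max(2)
m=((g<90)*255).astype(np.uint8);z=np.zeros_like(m);z[240:310,250:318]=m[240:310,250:318]
c=max(cv2.findContours(z,0,2)[0],key=cv2.contourArea);w=np.array([plane("top",tuple(map(float,q[0])),.09)[:2] for q in c],np.float32);print("mouth",cv2.fitEllipse(w))
```

```text
shift [-196.7  176.3    1.7] turn None yaw 150.0 j [ 0.53 -0.35 -0.35  0.   -1.56 -1.05]
[ 0.20143505  0.16629423 -0.77261704] 27.218702367972583 0.05581269310275065
top pred lemon px [385.  244.4]
(385, 249, 15, 8) 37.0 [392.88888889 252.88888889]
scene pred lemon px [353.5 235.6]
(344, 227, 20, 19) 205.0 [353.26923077 234.84615385]
mouth ((0.40494152903556824, 0.2993113100528717), (0.09280593693256378, 0.10731587558984756), 143.751220703125)
```

Call:
apply_moves --pt "0.5 -38 34 0 0" --pt "0.5 -78 70 0 0" --pt "0.5 -118 106 0 0" --pt "0.5 -158 142 0 0" --pt "0.5 -188 168 0 0"

```text
time_s: 18.38
tcp_pos: [0.4049, 0.2868, 0.1405]
tool_rot: [-0.5, 0.866, -0.0, -0.002]
force: [1.1, 0.3, -2.1]
gripper_width: 0.0553
finger_force: 27.3
```

```bash
python3 -c "
from h import *
go([.4047,.298,.07])"
```

```text
shift [-9.8  5.6 70.5] turn None yaw 150.1 j [ 1.02 -0.24 -0.27 -0.   -1.54 -1.55]
```

Call:
apply_moves --pt "0.5 -9 7 0 0" --pt "0.5 -9 7 20 0" --pt "0.5 -9 7 45 0" --pt "0.5 -9 7 65 0" --pt "0.5 -9 7 70 0"

```text
time_s: 19.0
tcp_pos: [0.4042, 0.2943, 0.07]
tool_rot: [-0.499, 0.867, -0.001, -0.002]
force: [-0.2, 0.0, -1.4]
gripper_width: 0.0554
finger_force: 27.3
```

Call:
apply_moves --pt "0.5 0 0 0 0" --pt "0.5 0 0 0 0"

```text
time_s: 19.25
tcp_pos: [0.4055, 0.2967, 0.074]
tool_rot: [-0.5, 0.866, 0.0, 0.001]
force: [0.7, 0.3, -1.0]
gripper_width: 0.0555
finger_force: 27.3
```

Centred within 2 mm and touching nothing, so I'll release.

Call:
apply_moves --pt "0.2 0 0 0 0" --pt "0.15 0 0 0 0" --pt "0.15 0 0 0 0" --pt "0 0 0 -10 0" --pt "0 0 0 -30 0"

```text
time_s: 19.88
tcp_pos: [0.4048, 0.2964, 0.1035]
tool_rot: [-0.5, 0.866, -0.0, -0.001]
force: [0.4, 0.4, 0.7]
gripper_width: 0.0854
finger_force: 0.0
```

Call:
apply_moves --pt "0 0 0 -50 0" --pt "0 0 0 -100 0" --pt "0 25 -30 -120 0" --pt "0 55 -60 -120 0" --pt "0 90 -90 -120 0"

```text
time_s: 20.5
tcp_pos: [0.4382, 0.1728, 0.2243]
tool_rot: [-0.5, 0.866, 0.0, 0.001]
force: [0.8, 0.7, -0.3]
gripper_width: 0.0853
finger_force: 0.0
```

Call:
apply_moves --pt "0 35 -30 0 0" --pt "0 70 -60 0 0" --pt "0 100 -80 0 0" --pt "0 120 -90 0 0" --pt "0 120 -90 0 0"

```text
time_s: 21.12
tcp_pos: [0.4559, 0.0237, 0.2242]
tool_rot: [-0.499, 0.867, -0.0, 0.001]
force: [-0.2, 0.4, -0.2]
gripper_width: 0.0849
finger_force: 0.0
```

Run:
```python
from h import *
s=arm.get_state();print(s["tcp_pos"],s["force"])
im=arm.camera("top");hsv=cv2.cvtColor(im,cv2.COLOR_BGR2HSV);m=cv2.inRange(hsv,(18,100,50),(36,255,255));m[:, :230]=0;m[:150]=0;m[330:]=0
for c in cv2.findContours(m,0,2)[0]:
    if cv2.contourArea(c)>20:
        M=cv2.moments(c);p=(M["m10"]/M["m00"],M["m01"]/M["m00"]);print("yellow",p,cv2.contourArea(c),plane("top",p,.035).round(3),"vs caddy",proj("top",[.405,.298,.035]))
g=im.max(2);m=((g<70)*255).astype(np.uint8);z=np.zeros_like(m);z[210:310,440:560]=m[210:310,440:560];z=cv2.morphologyEx(z,2,np.ones((3,3)))
c=max(cv2.findContours(z,0,2)[0],key=cv2.contourArea);w=np.array([plane("top",tuple(map(float,q[0])),.044)[:2] for q in c],np.float32);print("lid",cv2.fitEllipse(w))
```

```text
[0.45589616 0.0236662  0.22424848] [-0.17494291  0.38160407 -0.2466317 ]
yellow (277.67852906287067, 277.20996441281136) 140.5 [0.403 0.317 0.035] vs caddy [284.7752416  276.36783965]
yellow (577.3590785907859, 197.35636856368563) 123.0 [ 0.611 -0.53   0.035] vs caddy [284.7752416  276.36783965]
lid ((0.4415724575519562, -0.26056107878685), (0.1276797205209732, 0.12850286066532135), 45.198509216308594)
```

Run:
```python
from h import *
for cam in("top","scene"):
    im=arm.camera(cam);hsv=cv2.cvtColor(im,cv2.COLOR_BGR2HSV);m=cv2.inRange(hsv,(16,90,30),(38,255,255))
    x,y=proj(cam,[.405,.298,.095]).astype(int);z=np.zeros_like(m);z[y-30:y+40,x-30:x+30]=m[y-30:y+40,x-30:x+30]
    for c in cv2.findContours(z,0,2)[0]:
        if cv2.contourArea(c)>4:print(cam,cv2.boundingRect(c),cv2.contourArea(c),cv2.minAreaRect(c),"V",hsv[...,2][z>0].mean())
    for h in(.035,.064,.095):print(" centre at",h,proj(cam,[.405,.298,h]).round(1))
s=cv2.imread("pics/scene2.png");print(arm.get_state()["time_s"])
```

```text
top (271, 267, 16, 21) 139.0 ((277.5141906738281, 278.3254699707031), (23.407987594604492, 8.741572380065918), 60.945396423339844) V 177.01829268292684
 centre at 0.035 [284.8 276.4]
 centre at 0.064 [283.9 275. ]
 centre at 0.095 [283.  273.5]
scene (253, 244, 15, 6) 57.0 ((260.0, 246.5), (5.0, 14.0), 90.0) V 191.15068493150685
 centre at 0.035 [262.1 255.4]
 centre at 0.064 [261.6 246.7]
 centre at 0.095 [260.9 237.1]
21.275
```

The scene silhouette (top at row 244) matches a lemon lying on the caddy floor. The lid sits at (0.442, -0.261), within 3 mm of the board middle.

```bash
python3 -c "
from station import arm
print(arm.job_done())"
```

```text
the job is handed in; nothing more can be done
None
```

The job is handed in, with no verdict shown: the lid was unlocked, lifted off and set down on the board within about 3 mm of its middle, and the lemon lies inside the caddy (last camera check). The salt shaker, timer and cup were kept clear of throughout, though I did not re-measure them at the end.

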